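# Lock a spring nut into the sloping strut

## Task

Pull the grey tilt-out bin forward by its bar handle as far as it goes, and take out the spring nut that stands in it. Put the nut's head lengthwise through the open middle part of the slot in the sloping strut, press it in against its spring until the head is below the lips, turn it a quarter turn and let it spring back, so that it stays caught crosswise under both lips, square to the strut's face and let go. Leave the two bottles and the tape roll where they stand.

Things in the scene. Friction and masses are not known exactly. Their poses are not given: they have to be found in the camera images.
- bin (a joint): tilt angle (rad) of the grey plastic bin about its bottom front edge: 0 closed and upright, 0.52 tilted fully forward against its stop. A stiff hinge (about 0.3 N m): it stays where it is left and needs some 5 N at the handle.
- bin_pivot (a point): the bin's hinge axis at mid-width, 15 mm above the worktop; turns with the bin: z up along the bin's front wall, x from front wall to back wall, y along the hinge (to the left seen from the robot). Bin: 74 mm deep, 128 mm wide, front wall 85 mm high, back and side walls 55 mm.
- roof_edge (a point): middle of the front edge of the roof of the fixed grey sheet-metal housing in which the bin hangs, at its top (126 mm above the worktop), 23 mm behind the closed bin's front; axes as the closed bin's. Housing 142 mm wide; it ends 62 mm behind this point. The roof covers the closed bin.
- bin_handle (a point): middle of the bin's steel bar handle: a round horizontal bar 11 mm thick, 80 mm long on two posts 68 mm apart along the bin's y, 35 mm in front of the front wall, 75 mm above the pivot; axes as bin_pivot. It moves in an arc of 83 mm radius about bin_pivot.
- bin_pocket (a point): middle of the mouth of the pocket in which the nut stands head down, 30 mm above and 37 mm behind the pivot, at mid-width; axes as bin_pivot. Pocket 37 mm (x) x 20 mm (y), 10.5 mm deep, with a 12 mm hole for the foot below. The nut's x and z axes lie along the pocket's, so it leans toward the robot with the bin; draw it out along z.
- nut_tab (a point): centre of the black grip tab of the spring nut: 32 mm (nut's x) x 14 mm (y) x 28 mm (z); grip it across the 14 mm. z points from the nut's head up to the tab. From the tab down: steel shank 12 mm thick, 24 mm long; hammer head 10 mm high; sprung foot 14 mm. In the bin it is 37.5 mm above bin_pocket. The nut weighs about 85 g.
- nut_head (a point): middle of the top of the nut's hammer head, 38 mm below nut_tab; axes as nut_tab. The head is 35 mm (x, along the tab's broad faces) x 18 mm (y) x 10 mm; two grooves across its top, along y, 8.5 to 14.5 mm either side of the axis, 4 mm deep, take the strut's lips when it is caught.
- nut_foot (a joint): how far (m) the nut's sprung foot is pushed up into the head: 0 free (foot, 10 mm thick, stands 14 mm out below the head), 0.010 fully in. The spring takes 2.5 N to start and 7.5 N fully in.
- slot_mouth (a point): middle of the open part of the slot at the level of the strut's face. z: outward normal of the face, leaning 30 degrees from vertical toward the robot; y along the slot (left seen from the robot); x up the slope. Plain aluminium strut, 45 mm wide, 170 mm long, fixed on a dark steel stand. Slot 20 mm wide, open 45 mm either side of this point; grey strips cover the rest.
- slot_floor (a point): point on the floor inside the strut, 26 mm straight below slot_mouth; axes as slot_mouth. The channel is 40 mm wide inside. The lips are turned in, 3 mm thick, and end 8 mm below the face. The nut can turn while the top of its head is 9 to 12 mm below the face (at 12 its foot is fully in and it feels firm). Caught, the top of its head stands about 4 mm below the face.
- nut: the spring nut; origin on its axis at the underside of its hammer head, 48 mm below nut_tab; axes as nut_tab
- ipa_bottle: bystander: white plastic bottle, 53 mm thick, 134 mm tall; origin at the centre of its underside
- kapton_roll: bystander: flat amber tape roll lying down, 64 mm wide, 12 mm high; origin at the centre of its underside
- dropper_bottle: bystander: small dropper bottle, 35 mm thick, 104 mm tall; origin at the centre of its underside

How it is judged:
By the outcome, as a careful person would: the job done as asked, in the order asked, and still so for the second after the job is handed in, with the robot touching nothing.
It also fails if it takes over 58 s, if anything falls off the work surface, if the arm or the gripper's body presses on something with over 40 N, if the wrist force passes 120 N, or if a joint passes its speed limit or range.

## Robot

A 6-joint arm with a two-finger parallel gripper is mounted at the origin on a cart in front of the work surface, level with it; the furniture and walls round the work are solid. World frame = base frame: x ahead of the robot, y to its left, z up, the work surface at z = 0. Lengths are in mm, angles in degrees, forces in N, time in s.
With the tool pointing down it reaches from about 300 to 850 mm from the base axis. Payload 4.2 kg.
Tool frame: the origin (TCP) lies at the very end of the fingers, on their centre line; the grasp point (between the pads) lies 19 mm behind it (env.grasp_offset is the distance from the TCP to the grasp point, in mm); z points along the fingers, y is the line along which they close (so a half turn about z gives the same grasp; the last joint's range is limited). The gripper opens to 91 mm and grips with 3 to 60 N. Pads are 32 mm wide; open, the fingers measure 118 mm over their backs; the gripper's body (76 mm by 178 mm) begins 60 mm behind the grasp point.
Start: joints at [-67.552, 18.312, 89.639, -0, 72.044, -1.146], TCP at [230.154, -526.946, 213.976] pointing down, gripper open.
Joint ranges: [-177.97, 177.97], [-48.28, 115.42], [12.27, 149.76], [-77.06, 257.06], [2.81, 150.46], [-146.56, 146.56]. Speed limits (degrees/s): [147.25, 147.25, 180, 180, 180, 180].

## Interface

Orientations are given as [roll, pitch, yaw] about the fixed x, y, z axes, in that order (R = Rz(yaw) Ry(pitch) Rx(roll)).
In Python, from workcell import env gives the robot as it stands. The module is installed in compiled form; this text tells all that it offers.
- The arm moves only by the tool send_rows, never from a script. Its argument "motion" is a list of rows, each an object of numbers: "tx", "ty", "tz": the shift along the tool's x, y, z in units of 500 mm (1.0 is 500 mm); "rx", "ry", "rz": the turn, a rotation vector about the tool's x, y, z in units of 30 degrees (1.0 is 30 degrees); "gripper": the closure, from -1 (fully open) to 1 (shut). In form: [{"tx": .., "ty": .., "tz": .., "rx": .., "ry": .., "rz": .., "gripper": ..}, ...]. A call has 1 to 12 rows; each row shifts and turns the commanded pose from where the row before left it, along the tool's axes as they then stand; what a row does not reach is not made up. A row lasts 1/8 s, in which the tool goes at most 62.5 mm and 10.7 degrees, less where a joint would pass 70% of its speed; a pose out of reach is approached as far as the arm can. A call with a number of a shift or a turn outside -1 to 1 is refused whole. A call with a gripper value outside its range is refused whole. The fingers move at their own pace and stop on an object; "grip_force" is the grip in N (left out, the last holds). Time passes only in rows, so rows that do not move let the fingers close. It gives the time, the measured TCP pose, the force, the opening and the grip force at its end, in the units of the state.
- env.state(): the state, without advancing time (a new reading comes with each control period).
- env.grab_frame(name): name is "scene" or "top"; returns a dict with "frame" (400x640x3 uint8, red, green, blue), "vertical_fov" (degrees; the focal length in pixels is half the picture's height over the tangent of half this angle, whatever the lens; pixels are square), "cx", "cy" (the principal point, pixels), "rvec" (rotation vector, rad) and "tvec" (3), from world to camera coordinates, as OpenCV has them. Camera axes: x right, y down, z forward; pixel columns grow to the right and rows downward; lengths in mm; the calibration is good to about 2 mm. A picture is of the moment at which its call begins. There is no depth.
- env.job_done(): hands the job in; it is judged then, once.
The state is a dict: "time_s": time; "qpos": joint angles; "qvel": joint speeds; "effort": joint torques, N m; "ee_pos": TCP position; "ee_rot": TCP orientation; "force": force on the tool from outside, world axes, zero at the start; "torque": the same for the moment, N m; "gripper_width": finger opening in mm; "gripper_force": force on a finger pad.
Only numpy, scipy, OpenCV 4.12 (cv2) and the standard library are available. Lean on these libraries where they do the work, as an engineer would, in place of code of your own. Each camera call takes 0.05 s, during which the arm holds its last target. There are 200 camera calls.

## Working session

There is one attempt and no reset: what is moved stays moved. The work goes in short steps, Python scripts to look and compute and a tool call to move; the robot and the scene stay as the last step left them, time stands still between calls to the robot, and variables do not carry over. Pictures are saved under pics/ and viewed, at most 10 in all, crops included, and the job is handed in when it is done.

Besides the shell and the picture viewer there is one more tool, called after "Call:" as name([rows], argument=value, ...), one row to a line, values as JSON. send_rows: Moves the arm, as the interface text tells. Shifts and turns lie within -1 to 1; 1 stands for 500 mm of shift or 30 degrees of turn. Its arguments: {"type":"object","properties":{"motion":{"type":"array"},"grip_force":{"type":"number"}},"required":["motion"]}

```bash
mkdir -p pics
cat > h.py <<'E'
import numpy as np, cv2
from workcell import env
from scipy.spatial.transform import Rotation as R
def grab(n,save=None):
    g=env.grab_frame(n); 
    if save: cv2.imwrite('pics/'+save,g['frame'][:,:,::-1])
    f=g['frame'].shape[0]/2/np.tan(np.radians(g['vertical_fov']/2))
    g['K']=np.array([[f,0,g['cx']],[0,f,g['cy']],[0,0,1]]); g['R']=cv2.Rodrigues(np.array(g['rvec'],float))[0]; g['t']=np.array(g['tvec'],float).ravel()
    g['C']=-g['R'].T@g['t']; return g
def ray(g,u,v):
    d=g['R'].T@np.linalg.inv(g['K'])@np.array([u,v,1.]); return g['C'],d/np.linalg.norm(d)
def onz(g,u,v,z):
    c,d=ray(g,u,v); return c+d*(z-c[2])/d[2]
def tri(g1,p1,g2,p2):
    A=[];b=[]
    for g,p in((g1,p1),(g2,p2)):
        c,d=ray(g,*p);M=np.eye(3)-np.outer(d,d);A.append(M);b.append(M@c)
    x=np.linalg.lstsq(np.vstack(A),np.hstack(b),rcond=None)[0]
    res=[np.linalg.norm(M@x-bb) for M,bb in zip(A,b)]
    return x,res
def proj(g,P):
    q=g['K']@(g['R']@np.array(P,float)+g['t']); return q[:2]/q[2]
E
python3 - <<'E'
from h import *
for n in('scene','top'):
    g=grab(n,n+'0.png');print(n,g['K'][0,0],g['cx'],g['cy'],g['C'],g['R'][2])
print(env.state(),env.grasp_offset)
E
```

```text
scene 454.3119849221493 318.9092704298366 193.77023248335635 [ 149.74974489 -855.28071827  606.77794951] [ 0.41643468  0.77866543 -0.46932111]
top 400.0073707157938 319.50201644156283 200.80454382638914 [ 412.50937663  -17.36131777 1024.53437105] [ 0.18872636  0.01367776 -0.98193446]
{'time_s': 0.1, 'qpos': array([-6.75515196e+01,  1.83468015e+01,  8.96985217e+01,  5.75152595e-05,
        7.20408282e+01, -1.14627979e+00]), 'qvel': array([ 0.13453902, -0.18860031, -0.14961626,  0.01741649, -0.0927507 ,
        0.04961331]), 'effort': array([ 6.73611212e-04, -4.13331199e+01, -2.32509649e+01,  7.29086087e-02,
        4.21907112e-02, -6.53818734e-05]), 'ee_pos': array([ 229.98682109, -526.53532506,  213.22218274]), 'ee_rot': array([-1.79913867e+02, -1.77813427e-03,  2.35947410e+01]), 'force': array([ 0.47325466, -0.05708891,  0.01434326]), 'torque': array([0.0071111, 0.0360571, 0.0549296]), 'gripper_force': 0.0, 'gripper_width': 91.17728509084864} 18.8
```

View pics/scene0.png

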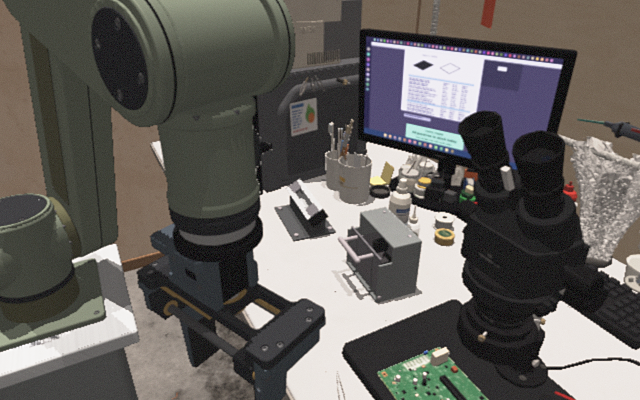

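View pics/top0.png

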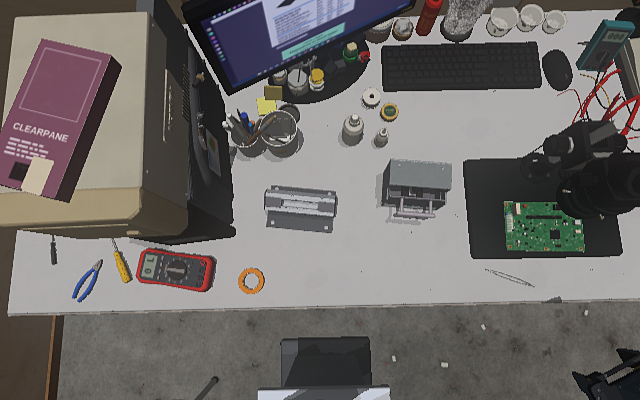

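The top view shows the strut on its stand around (302,207) and the bin with its handle around (415,190). The bottles and roll are near (353,127), (382,137) and (389,112). In the scene view the strut is at (308,205) and the bin at (382,250). I'll zoom in on both.

Run:
```python
import cv2,numpy as np
t=cv2.imread('pics/top0.png');s=cv2.imread('pics/scene0.png')
a=cv2.resize(t[155:235,255:460],(800,312),interpolation=cv2.INTER_CUBIC)
b=cv2.resize(s[175:305,260:430],(0,0),fx=2.2,fy=2.2,interpolation=cv2.INTER_CUBIC)
c=np.zeros((312+b.shape[0],800,3),np.uint8);c[:312]=a;c[312:,:b.shape[1]]=b
cv2.imwrite('pics/c0.png',c);print(c.shape)
```

```text
(598, 800, 3)
```

View pics/c0.png

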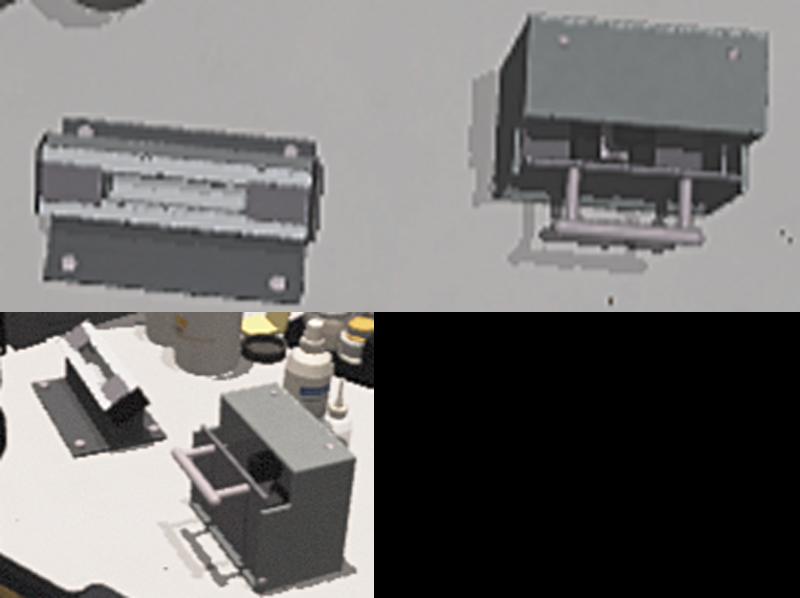

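In the crops, the roof's front edge runs from top-crop (527,125) to (762,135). The handle bar runs (543,236)–(702,238), and the slot opening runs between the strips from (105,188) to (247,200). The scene crop shows the handle at (178,453)–(213,495).

```bash
cat > m.py <<'E'
from h import *
E
python3 - <<'E'
from h import *
T=grab('top');S=grab('scene')
ct=lambda u,v:(255+(u+.5)/3.902-.5,155+(v+.5)/3.9-.5)
cs=lambda u,v:(260+(u+.5)/2.2-.5,175+(v-312+.5)/2.2-.5)
p=lambda *a:print(*[np.round(x,1) if not isinstance(x,str) else x for x in a])
r=[onz(T,*ct(*q),126) for q in((527,125),(764,136),(527,15),(768,33))]
p('roof',*r); d=r[0]-r[1];p('yaw',np.degrees(np.arctan2(-d[0],d[1])),np.linalg.norm(d));
d=r[2]-r[0];p('yawside',np.degrees(np.arctan2(d[1],d[0])),np.linalg.norm(d))
# roof from scene: front-left (220,392) back-left?(270,386) right-front (300,472), right-back (352,458)
p('roofS',*[onz(S,*cs(*q),126) for q in((221,392),(300,472),(272,386),(353,458))])
h=[onz(T,*ct(*q),90) for q in((543,234),(702,236))];p('handleT',*h)
h=[onz(S,*cs(*q),90) for q in((177,454),(212,497))];p('handleS',*h)
for nm,a,b in(('hL',(543,234),(177,454)),('hR',(702,236),(212,497)),('slotL',(105,187),(85,349)),('slotR',(247,200),(107,380)),('strutRcorner up',(313,165),(148,402)),('strutRlow',(303,240),(112,434))):
    x,res=tri(T,ct(*a),S,cs(*b));p(nm,x,res)
E
```

```text
roof [ 613.6 -166.7  126. ] [ 603.  -304.7  126. ] [ 680.8 -170.6  126. ] [ 665.4 -312.4  126. ]
yaw -4.4 138.4
yawside -3.3 67.3
roofS [ 616.9 -166.4  126. ] [ 603.5 -310.1  126. ] [ 666.9 -179.6  126. ] [ 656.5 -314.2  126. ]
handleT [ 554.  -178.4   90. ] [ 550.1 -273.8   90. ]
handleS [ 553.9 -192.6   90. ] [ 546.9 -264.5   90. ]
hL [ 557.8 -181.1   81.3] [2.7 2.7]
hR [ 546.4 -270.9   95.2] [3.2 3.2]
slotL [595.7  89.9  58.4] [0.8 0.8]
slotR [581.9   1.1  65. ] [2.7 2.7]
strutRcorner up [607.6 -41.9  51.9] [0.6 0.6]
strutRlow [565.7 -35.   19.1] [0.6 0.6]
```

```bash
cat >> h.py <<'E'
def frame(z,x):
    z=np.array(z,float);z/=np.linalg.norm(z);x=np.array(x,float);x-=z*(x@z);x/=np.linalg.norm(x)
    return np.column_stack([x,np.cross(z,x),z])
def plan(pos,Rt,verb=True):
    "rotate first (tool axes), then translate in rotated tool axes; prints units"
    s=env.state();R0=R.from_euler('xyz',s['ee_rot'],degrees=True).as_matrix()
    rv=R.from_matrix(R0.T@Rt).as_rotvec(degrees=True)
    d=Rt.T@(np.array(pos)-s['ee_pos'])
    print('t',round(s['time_s'],2),'rot deg',rv.round(2),'units',(rv/30).round(3),'| shift mm',d.round(1),'units',(d/500).round(4),'q',np.round(s['qpos'],1),'F',np.round(s['force'],1))
    return rv,d
psi=np.radians(-4.6)
bx=np.array([np.cos(psi),np.sin(psi),0]);by=np.array([-np.sin(psi),np.cos(psi),0]);bz=np.array([0,0,1.])
E
python3 - <<'E'
from h import *
a=np.radians(10);z=np.sin(a)*bx-np.cos(a)*bz
Rt=frame(z,by);g=np.array([551,-230,90])
print('pre');plan(g+19*z-75*z,Rt)
E
```

```text
pre
t 0.2 rot deg [ -9.06   5.36 -61.65] units [-0.302  0.179 -2.055] | shift mm [321.5 270.2 117. ] units [0.6429 0.5404 0.234 ] q [-67.6  18.3  89.7  -0.   72.   -1.1] F [ 0.3 -0.7  0.5]
```

Call:
send_rows([
  {"rx": -0.0378,"ry": 0.0224,"rz": -0.2569,"gripper": 0.45},
  {"rx": -0.0378,"ry": 0.0224,"rz": -0.2569,"gripper": 0.45},
  {"rx": -0.0378,"ry": 0.0224,"rz": -0.2569,"gripper": 0.45},
  {"rx": -0.0378,"ry": 0.0224,"rz": -0.2569,"gripper": 0.45},
  {"rx": -0.0378,"ry": 0.0224,"rz": -0.2569,"gripper": 0.45},
  {"rx": -0.0378,"ry": 0.0224,"rz": -0.2569,"gripper": 0.45},
  {"rx": -0.0378,"ry": 0.0224,"rz": -0.2569,"gripper": 0.45},
  {"rx": -0.0378,"ry": 0.0224,"rz": -0.2569,"gripper": 0.45},
  {"tx": 0.064,"ty": 0.054,"tz": 0.01,"gripper": 0.45},
  {"tx": 0.064,"ty": 0.054,"tz": 0.01,"gripper": 0.45},
  {"tx": 0.064,"ty": 0.054,"tz": 0.01,"gripper": 0.45},
  {"tx": 0.064,"ty": 0.054,"tz": 0.01,"gripper": 0.45},
], grip_force=15)

```text
invalid input at $.motion[0]: expected keys tx, ty, tz, rx, ry, rz, gripper
```

Call:
send_rows([
  {"tx": 0.064,"ty": 0.054,"tz": 0.03,"gripper": 0.45},
  {"tx": 0.064,"ty": 0.054,"tz": 0.03,"gripper": 0.45},
  {"tx": 0.064,"ty": 0.054,"tz": 0.03,"gripper": 0.45},
  {"tx": 0.064,"ty": 0.054,"tz": 0.03,"gripper": 0.45},
  {"tx": 0.064,"ty": 0.054,"tz": 0.03,"gripper": 0.45},
  {"tx": 0.064,"ty": 0.054,"tz": 0.03,"gripper": 0.45},
  {"gripper": 0.45},
])

```text
invalid input at $.motion[0]: expected keys tx, ty, tz, rx, ry, rz, gripper
```

Run:
```python
from h import *
a=np.radians(10);z=np.sin(a)*bx-np.cos(a)*bz
Rt=frame(z,by);g=np.array([551,-230,90])
plan(g+19*z-75*z,Rt);s=env.state();print(s['ee_pos'],s['gripper_width'])
T=grab('top','t1.png');S=grab('scene','s1.png')
print(proj(T,s['ee_pos']),proj(S,s['ee_pos']),proj(S,g),proj(T,g))
t=cv2.imread('pics/t1.png');q=cv2.imread('pics/s1.png')
a=cv2.resize(t[150:250,370:470],(400,400),interpolation=cv2.INTER_CUBIC)
b=cv2.resize(q[180:310,300:430],(400,400),interpolation=cv2.INTER_CUBIC)
cv2.imwrite('pics/c1.png',np.hstack([a,b]))
```

```text
t 0.2 rot deg [ -9.06   5.36 -61.65] units [-0.302  0.179 -2.055] | shift mm [321.5 270.2 117. ] units [0.6429 0.5404 0.234 ] q [-67.6  18.3  89.7  -0.   72.   -1.1] F [ 0.3 -0.7  0.5]
[ 230.03877774 -526.66757045  213.46903349] 91.33358554959787
[599.64772284 369.07517188] [237.35206079 378.92611508] [348.52349435 249.01589165] [415.82651347 215.2859164 ]
```

View pics/c1.png

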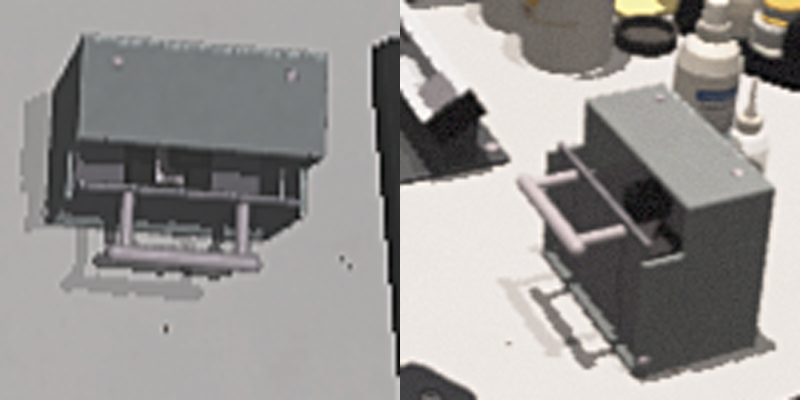

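The close-ups show the bar centred at top (415,215) and scene (348,250), which matches my estimate of (551,-230,90). The moves were refused because every row needs all seven keys, so I'll resend them in full.

Call:
send_rows([
  {"tx": 0,"ty": 0,"tz": 0,"rx": -0.0378,"ry": 0.0224,"rz": -0.2569,"gripper": 0.45},
  {"tx": 0,"ty": 0,"tz": 0,"rx": -0.0378,"ry": 0.0224,"rz": -0.2569,"gripper": 0.45},
  {"tx": 0,"ty": 0,"tz": 0,"rx": -0.0378,"ry": 0.0224,"rz": -0.2569,"gripper": 0.45},
  {"tx": 0,"ty": 0,"tz": 0,"rx": -0.0378,"ry": 0.0224,"rz": -0.2569,"gripper": 0.45},
  {"tx": 0,"ty": 0,"tz": 0,"rx": -0.0378,"ry": 0.0224,"rz": -0.2569,"gripper": 0.45},
  {"tx": 0,"ty": 0,"tz": 0,"rx": -0.0378,"ry": 0.0224,"rz": -0.2569,"gripper": 0.45},
  {"tx": 0,"ty": 0,"tz": 0,"rx": -0.0378,"ry": 0.0224,"rz": -0.2569,"gripper": 0.45},
  {"tx": 0,"ty": 0,"tz": 0,"rx": -0.0378,"ry": 0.0224,"rz": -0.2569,"gripper": 0.45},
  {"tx": 0.064,"ty": 0.054,"tz": 0.01,"rx": 0,"ry": 0,"rz": 0,"gripper": 0.45},
  {"tx": 0.064,"ty": 0.054,"tz": 0.01,"rx": 0,"ry": 0,"rz": 0,"gripper": 0.45},
  {"tx": 0.064,"ty": 0.054,"tz": 0.01,"rx": 0,"ry": 0,"rz": 0,"gripper": 0.45},
  {"tx": 0.064,"ty": 0.054,"tz": 0.01,"rx": 0,"ry": 0,"rz": 0,"gripper": 0.45},
], grip_force=15)

```text
time_s: 1.8
ee_pos: [350.7, -407.2, 213.1]
ee_rot: [169.9, 0.1, 85.4]
force: [0.5, -0.5, 0.5]
gripper_width: 25.3
gripper_force: 0.0
```

Call:
send_rows([
  {"tx": 0.064,"ty": 0.054,"tz": 0.03,"rx": 0,"ry": 0,"rz": 0,"gripper": 0.45},
  {"tx": 0.064,"ty": 0.054,"tz": 0.03,"rx": 0,"ry": 0,"rz": 0,"gripper": 0.45},
  {"tx": 0.064,"ty": 0.054,"tz": 0.03,"rx": 0,"ry": 0,"rz": 0,"gripper": 0.45},
  {"tx": 0.064,"ty": 0.054,"tz": 0.03,"rx": 0,"ry": 0,"rz": 0,"gripper": 0.45},
  {"tx": 0.064,"ty": 0.054,"tz": 0.03,"rx": 0,"ry": 0,"rz": 0,"gripper": 0.45},
  {"tx": 0.064,"ty": 0.054,"tz": 0.03,"rx": 0,"ry": 0,"rz": 0,"gripper": 0.45},
  {"tx": 0,"ty": 0,"tz": 0,"rx": 0,"ry": 0,"rz": 0,"gripper": 0.45},
])

```text
time_s: 2.68
ee_pos: [541.0, -228.7, 151.4]
ee_rot: [170.0, 0.0, 85.6]
force: [-0.1, -0.0, 1.0]
gripper_width: 25.2
gripper_force: 0.0
```

Run:
```python
from h import *
a=np.radians(10);z=np.sin(a)*bx-np.cos(a)*bz
Rt=frame(z,by);g=np.array([551,-230,90])
plan(g+19*z,Rt);s=env.state();print(s['ee_pos'],s['gripper_width'])
```

```text
t 2.67 rot deg [-0.04 -0.04  0.23] units [-0.001 -0.001  0.008] | shift mm [-0.5 -0.7 81.3] units [-0.001  -0.0014  0.1625] q [-26.1  17.6 101.1   4.7  52.1 -24.3] F [-0.1 -0.   1. ]
[ 540.9704599  -228.70107425  151.43015172] 25.234506736889937
```

Call:
send_rows([
  {"tx": 0,"ty": 0,"tz": 0.04,"rx": 0,"ry": 0,"rz": 0,"gripper": 0.45},
  {"tx": 0,"ty": 0,"tz": 0.04,"rx": 0,"ry": 0,"rz": 0,"gripper": 0.45},
  {"tx": 0,"ty": 0,"tz": 0.03,"rx": 0,"ry": 0,"rz": 0,"gripper": 0.45},
  {"tx": 0,"ty": 0,"tz": 0.03,"rx": 0,"ry": 0,"rz": 0,"gripper": 0.45},
  {"tx": 0,"ty": 0,"tz": 0.022,"rx": 0,"ry": 0,"rz": 0,"gripper": 0.45},
])

```text
time_s: 3.3
ee_pos: [553.8, -232.3, 72.0]
ee_rot: [170.0, 0.0, 85.4]
force: [-0.4, -0.6, -0.6]
gripper_width: 25.2
gripper_force: 0.0
```

Call:
send_rows([
  {"tx": 0,"ty": 0,"tz": 0,"rx": 0,"ry": 0,"rz": 0,"gripper": 1},
  {"tx": 0,"ty": 0,"tz": 0,"rx": 0,"ry": 0,"rz": 0,"gripper": 1},
  {"tx": 0,"ty": 0,"tz": 0,"rx": 0,"ry": 0,"rz": 0,"gripper": 1},
])

```text
time_s: 3.68
ee_pos: [555.0, -232.3, 73.1]
ee_rot: [169.8, 0.1, 85.4]
force: [4.6, -0.0, -6.7]
gripper_width: 10.7
gripper_force: 15.0
```

Call:
send_rows([
  {"tx": 0,"ty": -0.0069,"tz": 0.0022,"rx": 0,"ry": 0,"rz": 0,"gripper": 1},
  {"tx": 0,"ty": -0.0069,"tz": 0.0022,"rx": 0,"ry": 0,"rz": 0,"gripper": 1},
  {"tx": 0,"ty": -0.0134,"tz": 0.0055,"rx": 0,"ry": 0,"rz": 0,"gripper": 1},
  {"tx": 0,"ty": -0.0128,"tz": 0.0066,"rx": 0,"ry": 0,"rz": 0,"gripper": 1},
  {"tx": 0,"ty": -0.0122,"tz": 0.0078,"rx": 0,"ry": 0,"rz": 0,"gripper": 1},
  {"tx": 0,"ty": -0.0115,"tz": 0.0088,"rx": 0,"ry": 0,"rz": 0,"gripper": 1},
  {"tx": 0,"ty": 0,"tz": 0,"rx": 0,"ry": 0,"rz": 0,"gripper": 1},
])

```text
time_s: 4.55
ee_pos: [527.7, -229.9, 52.6]
ee_rot: [169.6, 0.1, 85.3]
force: [4.5, 2.6, 0.0]
gripper_width: 10.7
gripper_force: 15.0
```

Call:
send_rows([
  {"tx": 0,"ty": -0.0053,"tz": 0.0049,"rx": 0,"ry": 0,"rz": 0,"gripper": 1},
  {"tx": 0,"ty": -0.0053,"tz": 0.0049,"rx": 0,"ry": 0,"rz": 0,"gripper": 1},
  {"tx": 0,"ty": 0,"tz": 0,"rx": 0,"ry": 0,"rz": 0,"gripper": 1},
])

```text
time_s: 4.92
ee_pos: [523.4, -229.5, 46.9]
ee_rot: [169.7, 0.1, 85.3]
force: [5.0, 2.3, 1.6]
gripper_width: 10.6
gripper_force: 15.0
```

Not at the stop yet; I'll pull a bit further along the arc.

Call:
send_rows([
  {"tx": 0,"ty": -0.0035,"tz": 0.004,"rx": 0,"ry": 0,"rz": 0,"gripper": 1},
  {"tx": 0,"ty": -0.0035,"tz": 0.004,"rx": 0,"ry": 0,"rz": 0,"gripper": 1},
  {"tx": 0,"ty": 0,"tz": 0,"rx": 0,"ry": 0,"rz": 0,"gripper": 1},
])

```text
time_s: 5.3
ee_pos: [522.7, -230.0, 44.8]
ee_rot: [169.3, 0.2, 85.3]
force: [3.4, 6.1, 14.7]
gripper_width: 11.1
gripper_force: 15.0
```

Call:
send_rows([
  {"tx": 0,"ty": -0.003,"tz": 0.004,"rx": 0,"ry": 0,"rz": 0,"gripper": 1},
  {"tx": 0,"ty": -0.003,"tz": 0.004,"rx": 0,"ry": 0,"rz": 0,"gripper": 1},
  {"tx": 0,"ty": 0,"tz": 0,"rx": 0,"ry": 0,"rz": 0,"gripper": 1},
])

```text
time_s: 5.68
ee_pos: [523.2, -231.4, 42.0]
ee_rot: [169.0, 0.3, 85.3]
force: [7.1, 3.9, 18.3]
gripper_width: 10.7
gripper_force: 15.0
```

Call:
send_rows([
  {"tx": 0,"ty": 0,"tz": -0.004,"rx": 0,"ry": 0,"rz": 0,"gripper": 0.58},
  {"tx": 0,"ty": 0,"tz": 0,"rx": 0,"ry": 0,"rz": 0,"gripper": 0.58},
  {"tx": 0,"ty": 0,"tz": -0.02,"rx": 0,"ry": 0,"rz": 0,"gripper": 0.58},
  {"tx": 0,"ty": 0,"tz": -0.04,"rx": 0,"ry": 0,"rz": 0,"gripper": 0.58},
  {"tx": 0,"ty": 0,"tz": -0.07,"rx": 0,"ry": 0,"rz": 0,"gripper": 0.58},
  {"tx": 0,"ty": 0,"tz": -0.1,"rx": 0,"ry": 0,"rz": 0,"gripper": 0.3},
  {"tx": 0,"ty": 0,"tz": -0.1,"rx": 0,"ry": 0,"rz": 0,"gripper": 0.2},
  {"tx": 0,"ty": -0.1,"tz": 0,"rx": 0,"ry": 0,"rz": 0,"gripper": 0.2},
  {"tx": 0,"ty": -0.1,"tz": 0,"rx": 0,"ry": 0,"rz": 0,"gripper": 0.2},
  {"tx": 0,"ty": -0.1,"tz": 0,"rx": 0,"ry": 0,"rz": 0,"gripper": 0.2},
])

```text
time_s: 6.92
ee_pos: [337.1, -213.9, 173.6]
ee_rot: [170.1, 0.0, 85.5]
force: [0.4, -0.9, -0.4]
gripper_width: 36.2
gripper_force: 0.0
```

Run:
```python
from h import *
T=grab('top','t2.png');S=grab('scene','s2.png')
t=cv2.imread('pics/t2.png');q=cv2.imread('pics/s2.png')
a=cv2.resize(t[150:250,370:470],(400,400),interpolation=cv2.INTER_CUBIC)
b=cv2.resize(q[180:310,300:430],(400,400),interpolation=cv2.INTER_CUBIC)
cv2.imwrite('pics/c2.png',np.hstack([a,b]))
h=np.array([551,-230,90.]);pv=h+35*bx-75*bz
th=.52;ux=bx*np.cos(th)-np.sin(th)*0; 
ux=np.cos(th)*bx+np.sin(th)*bz;uz=np.cos(th)*bz-np.sin(th)*bx
ct=lambda p:((p-[370,150])*4).round(); cs=lambda p:(400+(p[0]-300)*400/130,(p[1]-180)*400/130)
tab=pv+37*ux+67.5*uz
for n,P in dict(handle=pv-35*ux+75*uz,tab=tab,tabtopmid=tab+14*uz,topR=tab+14*uz-16*ux,topB=tab+14*uz+16*ux).items():
    print(n,P.round(1),ct(proj(T,P)),np.round(cs(proj(S,P))))
```

```text
handle [ 518.5 -227.4   62.7] [173. 322.] [502. 259.]
tab [ 584.5 -232.7   92. ] [185. 205.] [596. 198.]
tabtopmid [ 577.5 -232.1  104.1] [189. 212.] [587. 185.]
topR [ 563.7 -231.    96.2] [186. 238.] [567. 200.]
topB [ 591.4 -233.2  112.1] [192. 186.] [607. 170.]
```

View pics/c2.png

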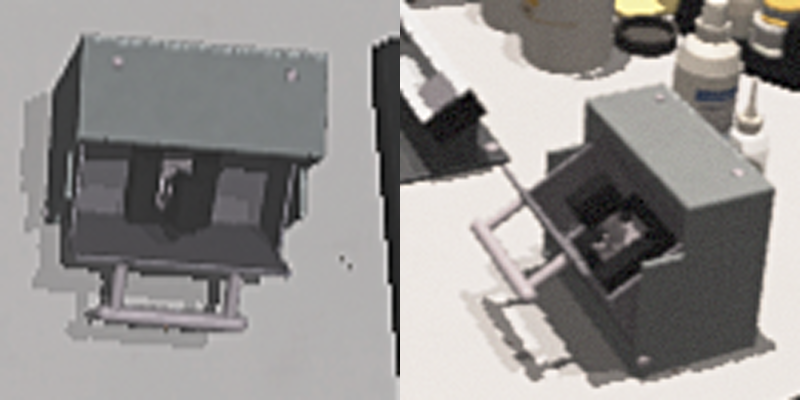

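The bin is now tilted forward, with the bar centred at crop (169,318) and scene crop (503,256), as predicted. The dark tab is hard to see, so I'll stretch the contrast around it.

Run:
```python
from h import *
t=cv2.imread('pics/t2.png');q=cv2.imread('pics/s2.png')
a=cv2.resize(t[180:220,393:443],(400,320),interpolation=cv2.INTER_CUBIC)
b=cv2.resize(q[225:275,345:395],(400,400),interpolation=cv2.INTER_CUBIC)
c=np.zeros((400,800,3),np.uint8);c[:320,:400]=a;c[:,400:]=b
c=(255*(c/255.)**.45).astype(np.uint8)
cv2.imwrite('pics/c3.png',c)
```

```text
(no output)
```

View pics/c3.png

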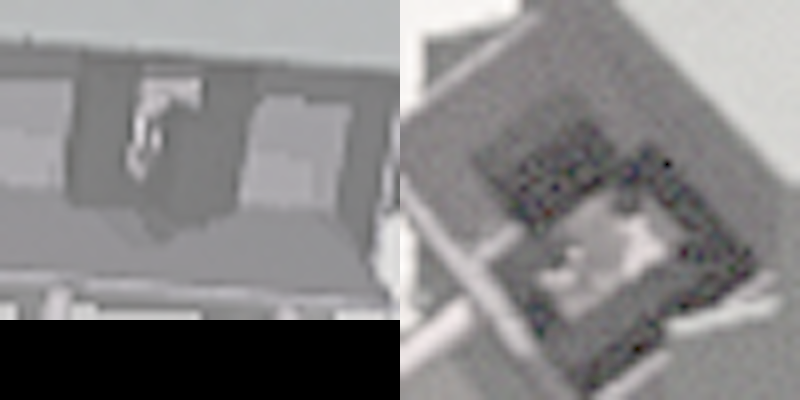

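The stretched view shows a dark shape around (160–230, 80–240) with bright metal beside it at (150,120). I'll stretch the dark range harder.

Run:
```python
from h import *
ims={n:np.mean([grab(n)['frame'].astype(float) for _ in range(4)],0) for n in('top','scene')}
np.savez('f2.npz',**ims)
a=ims['top'][186:214,398:430];b=ims['scene'][225:270,350:395]
print(a.mean(2).round().astype(int)[:, ::1].tolist().__str__().replace('], [','\n'))
f=lambda x,w,h,lo,hi:cv2.resize(np.clip((x[:,:,::-1]-lo)/(hi-lo),0,1)*255,(w,h),interpolation=cv2.INTER_NEAREST)
c=np.zeros((400,800,3));c[:350,:400]=f(a,400,350,15,80);c[:,400:]=f(b,400,400,0,130)
cv2.imwrite('pics/c4.png',c.astype(np.uint8))
```

```text
[[55, 56, 56, 58, 61, 51, 62, 65, 68, 72, 74, 68, 82, 83, 80, 83, 89, 93, 96, 109, 114, 119, 121, 123, 126, 133, 129, 131, 134, 136, 136, 135
60, 60, 60, 60, 58, 46, 47, 47, 46, 46, 46, 45, 46, 48, 46, 43, 46, 50, 52, 60, 64, 69, 71, 73, 76, 81, 78, 82, 87, 89, 89, 105
61, 60, 60, 61, 58, 49, 50, 50, 50, 50, 50, 48, 48, 68, 65, 63, 62, 61, 64, 61, 48, 44, 44, 44, 43, 43, 43, 50, 55, 56, 54, 65
56, 56, 57, 59, 54, 49, 53, 54, 50, 51, 50, 48, 51, 66, 63, 59, 61, 61, 63, 66, 48, 48, 48, 49, 48, 48, 47, 55, 58, 57, 57, 56
90, 90, 90, 94, 53, 49, 53, 55, 53, 53, 53, 49, 68, 127, 121, 118, 119, 122, 123, 138, 42, 50, 49, 49, 48, 48, 47, 59, 59, 58, 58, 58
97, 97, 98, 103, 52, 48, 53, 55, 54, 54, 54, 49, 78, 124, 117, 106, 107, 129, 129, 113, 41, 52, 52, 53, 52, 51, 50, 58, 56, 54, 54, 54
95, 95, 97, 102, 52, 48, 55, 55, 55, 54, 53, 47, 72, 133, 130, 129, 71, 82, 95, 107, 44, 52, 53, 53, 53, 52, 50, 54, 90, 89, 88, 88
95, 95, 97, 103, 46, 49, 55, 54, 54, 54, 52, 45, 104, 142, 120, 88, 48, 48, 58, 74, 48, 52, 52, 53, 52, 50, 54, 90, 99, 96, 96, 96
95, 96, 98, 88, 44, 50, 56, 55, 55, 54, 53, 
[... 1861 characters left out ...]
 61, 59, 63, 64, 62, 78, 76, 78, 77, 76, 76, 76, 76, 76, 76, 76
78, 78, 78, 78, 78, 78, 78, 78, 78, 76, 69, 70, 72, 68, 55, 55, 61, 76, 75, 76, 75, 78, 78, 77, 76, 77, 76, 76, 76, 76, 76, 76
79, 79, 79, 78, 78, 78, 78, 78, 78, 78, 76, 70, 70, 71, 67, 66, 74, 79, 78, 78, 78, 77, 76, 77, 76, 76, 76, 77, 76, 76, 76, 76
78, 78, 78, 78, 78, 78, 78, 78, 78, 78, 78, 76, 76, 76, 77, 76, 79, 78, 78, 77, 78, 77, 77, 77, 77, 76, 77, 76, 76, 76, 75, 76
78, 78, 78, 78, 78, 78, 78, 78, 78, 78, 78, 78, 78, 78, 78, 78, 78, 77, 77, 77, 77, 77, 77, 77, 77, 77, 76, 77, 77, 76, 76, 76
74, 75, 75, 76, 77, 77, 77, 77, 77, 77, 77, 77, 77, 77, 77, 77, 77, 77, 78, 77, 77, 77, 76, 77, 77, 76, 77, 77, 76, 76, 76, 76]]
```

View pics/c4.png

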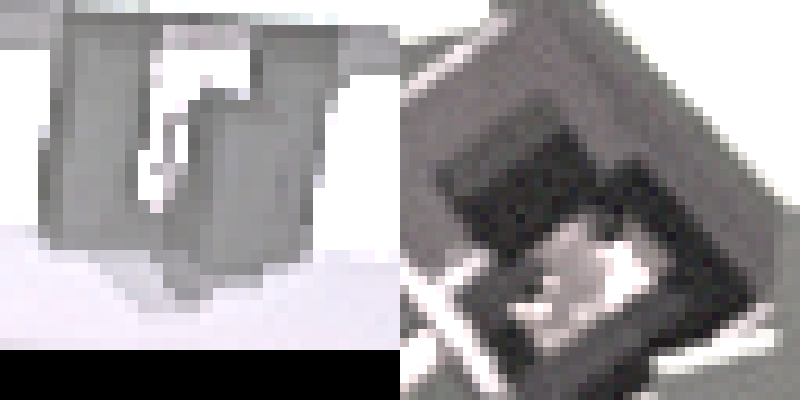

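The tab's top face centre is at about scene (361,241) and top (417,203), within a pixel of the prediction. I'll use tab = (584.5,-232.7,92).

```bash
cat >> h.py <<'E'
th=.52
ux=np.cos(th)*bx+np.sin(th)*bz;uz=np.cos(th)*bz-np.sin(th)*bx
tab=np.array([584.5,-232.,92])
E
python3 - <<'E'
from h import *
Rt=frame(-uz,ux)
plan(tab-19*uz+100*uz,Rt)
E
```

```text
t 7.42 rot deg [-15.49  15.53  89.11] units [-0.516  0.518  2.97 ] | shift mm [171.2  -2.5 111.9] units [ 0.3423 -0.005   0.2239] q [-3.850e+01  1.000e-01  1.194e+02  7.000e+00  5.230e+01 -3.790e+01] F [-0.1  0.5 -1.2]
```

Call:
send_rows([
  {"tx": 0,"ty": 0,"tz": 0,"rx": -0.0516,"ry": 0.0518,"rz": 0.297,"gripper": 0.2},
  {"tx": 0,"ty": 0,"tz": 0,"rx": -0.0516,"ry": 0.0518,"rz": 0.297,"gripper": 0.2},
  {"tx": 0,"ty": 0,"tz": 0,"rx": -0.0516,"ry": 0.0518,"rz": 0.297,"gripper": 0.2},
  {"tx": 0,"ty": 0,"tz": 0,"rx": -0.0516,"ry": 0.0518,"rz": 0.297,"gripper": 0.2},
  {"tx": 0,"ty": 0,"tz": 0,"rx": -0.0516,"ry": 0.0518,"rz": 0.297,"gripper": 0.2},
  {"tx": 0,"ty": 0,"tz": 0,"rx": -0.0516,"ry": 0.0518,"rz": 0.297,"gripper": 0.2},
  {"tx": 0,"ty": 0,"tz": 0,"rx": -0.0516,"ry": 0.0518,"rz": 0.297,"gripper": 0.2},
  {"tx": 0,"ty": 0,"tz": 0,"rx": -0.0516,"ry": 0.0518,"rz": 0.297,"gripper": 0.2},
  {"tx": 0,"ty": 0,"tz": 0,"rx": -0.0516,"ry": 0.0518,"rz": 0.297,"gripper": 0.2},
  {"tx": 0,"ty": 0,"tz": 0,"rx": -0.0516,"ry": 0.0518,"rz": 0.297,"gripper": 0.2},
  {"tx": 0.068,"ty": -0.001,"tz": 0.044,"rx": 0,"ry": 0,"rz": 0,"gripper": 0.2},
  {"tx": 0.068,"ty": -0.001,"tz": 0.044,"rx": 0,"ry": 0,"rz": 0,"gripper": 0.2},
])

```text
time_s: 8.93
ee_pos: [422.1, -220.6, 170.2]
ee_rot: [180.0, -29.8, -4.6]
force: [0.1, -0.8, 0.3]
gripper_width: 36.7
gripper_force: 0.0
```

Call:
send_rows([
  {"tx": 0.068,"ty": -0.001,"tz": 0.044,"rx": 0,"ry": 0,"rz": 0,"gripper": 0.2},
  {"tx": 0.068,"ty": -0.001,"tz": 0.044,"rx": 0,"ry": 0,"rz": 0,"gripper": 0.2},
  {"tx": 0.068,"ty": -0.001,"tz": 0.044,"rx": 0,"ry": 0,"rz": 0,"gripper": 0.2},
  {"tx": 0,"ty": 0,"tz": 0,"rx": 0,"ry": 0,"rz": 0,"gripper": 0.2},
])

```text
time_s: 9.43
ee_pos: [544.5, -228.5, 163.0]
ee_rot: [180.0, -29.8, -4.5]
force: [-0.5, -0.2, 0.5]
gripper_width: 36.2
gripper_force: 0.0
```

Run:
```python
from h import *
Rt=frame(-uz,ux)
plan(tab-19*uz,Rt);s=env.state();print(s['ee_pos'],s['gripper_width'])
```

```text
t 9.43 rot deg [-0.05 -0.02  0.1 ] units [-0.002 -0.001  0.003] | shift mm [ -0.4   0.3 100.6] units [-0.0009  0.0006  0.2012] q [-31.2  11.1 115.2  27.1  29.4  42.4] F [-0.5 -0.2  0.5]
[ 544.48658605 -228.48466898  163.03453338] 36.16963237335367
```

Call:
send_rows([
  {"tx": 0,"ty": 0,"tz": 0.05,"rx": 0,"ry": 0,"rz": 0,"gripper": 0.2},
  {"tx": 0,"ty": 0,"tz": 0.05,"rx": 0,"ry": 0,"rz": 0,"gripper": 0.2},
  {"tx": 0,"ty": 0,"tz": 0.04,"rx": 0,"ry": 0,"rz": 0,"gripper": 0.2},
  {"tx": 0,"ty": 0,"tz": 0.03,"rx": 0,"ry": 0,"rz": 0,"gripper": 0.2},
  {"tx": 0,"ty": 0,"tz": 0.02,"rx": 0,"ry": 0,"rz": 0,"gripper": 0.2},
  {"tx": 0,"ty": 0,"tz": 0.011,"rx": 0,"ry": 0,"rz": 0,"gripper": 0.2},
  {"tx": 0,"ty": 0,"tz": 0,"rx": 0,"ry": 0,"rz": 0,"gripper": 0.2},
])

```text
time_s: 10.3
ee_pos: [591.5, -232.7, 76.2]
ee_rot: [-180.0, -29.8, -4.7]
force: [0.9, 0.4, 0.2]
gripper_width: 36.2
gripper_force: 0.0
```

Call:
send_rows([
  {"tx": 0,"ty": 0,"tz": 0,"rx": 0,"ry": 0,"rz": 0,"gripper": 1},
  {"tx": 0,"ty": 0,"tz": 0,"rx": 0,"ry": 0,"rz": 0,"gripper": 1},
  {"tx": 0,"ty": 0,"tz": 0,"rx": 0,"ry": 0,"rz": 0,"gripper": 1},
  {"tx": 0,"ty": 0,"tz": 0,"rx": 0,"ry": 0,"rz": 0,"gripper": 1},
], grip_force=35)

```text
time_s: 10.8
ee_pos: [591.5, -232.8, 76.7]
ee_rot: [180.0, -29.8, -4.6]
force: [-1.7, 0.6, 2.7]
gripper_width: 14.1
gripper_force: 35.0
```

Call:
send_rows([
  {"tx": 0,"ty": 0,"tz": -0.01,"rx": 0,"ry": 0,"rz": 0,"gripper": 1},
  {"tx": 0,"ty": 0,"tz": -0.03,"rx": 0,"ry": 0,"rz": 0,"gripper": 1},
  {"tx": 0,"ty": 0,"tz": -0.05,"rx": 0,"ry": 0,"rz": 0,"gripper": 1},
  {"tx": 0,"ty": 0,"tz": -0.06,"rx": 0,"ry": 0,"rz": 0,"gripper": 1},
  {"tx": 0,"ty": 0,"tz": -0.06,"rx": 0,"ry": 0,"rz": 0,"gripper": 1},
  {"tx": 0,"ty": 0,"tz": -0.04,"rx": 0,"ry": 0,"rz": 0,"gripper": 1},
  {"tx": 0,"ty": 0,"tz": 0,"rx": 0,"ry": 0,"rz": 0,"gripper": 1},
])

```text
time_s: 11.68
ee_pos: [529.5, -227.9, 186.2]
ee_rot: [179.9, -29.9, -4.6]
force: [0.4, -1.0, -1.2]
gripper_width: 13.9
gripper_force: 35.0
```

Run:
```python
from h import *
S=grab('scene','s5.png');T=grab('top','t5.png')
f=np.load('f2.npz')
a=cv2.resize(f['top'][178:238,258:343,::-1],(680,480),interpolation=cv2.INTER_CUBIC)
b=cv2.resize(f['scene'][175:235,270:340,::-1],(0,0),fx=8,fy=8,interpolation=cv2.INTER_CUBIC)
print(b.shape)
g=lambda x:(255*np.clip((x-20)/230,0,1)**.8).astype(np.uint8)
cv2.imwrite('pics/c5.png',cv2.resize(np.hstack([g(a),g(b)]),(0,0),fx=.645,fy=.645,interpolation=cv2.INTER_AREA))
```

```text
(480, 560, 3)
```

View pics/c5.png

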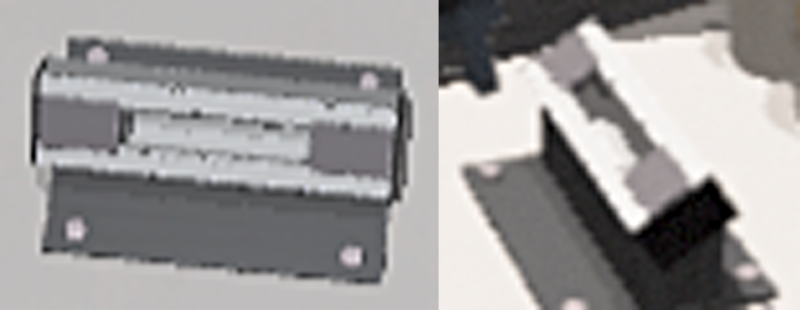

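The strips show clearly. In the top crop their inner edges are at about (119,125) and (310,143), and in the scene crop at about (580,68) and (643,164). I'll get the centroids by mask.

Run:
```python
from h import *
f=np.load('f2.npz');T=grab('top');S=grab('scene')
P={}
for n,(y0,y1,x0,x1),sd in(('top',(178,238,258,343),[(272,201),(326,206)]),('scene',(175,235,270,340),[(296,184),(311.5,209)])):
    I=f[n]
    for i,(u,v) in enumerate(sd):
        u0,v0=int(round(u)),int(round(v));c=np.median(I[v0-1:v0+2,u0-1:u0+2].reshape(-1,3),0)
        m=(np.abs(I-c).max(2)<14).astype(np.uint8);m[:y0]=0;m[y1:]=0;m[:,:x0]=0;m[:,x1:]=0
        k,l,st,ce=cv2.connectedComponentsWithStats(m,connectivity=4);j=l[v0,u0]
        r=cv2.minAreaRect(np.argwhere(l==j)[:,::-1].astype(np.float32))
        print(n,c.round(),st[j],ce[j].round(2),r);P[n,i]=ce[j]
for i in(0,1):
    x,res=tri(T,P['top',i],S,P['scene',i]);print(x.round(1),np.round(res,2));P[i]=x
d=P[0]-P[1];print('len',np.linalg.norm(d),'mid',(P[0]+P[1])/2,'yaw',np.degrees(np.arctan2(-d[0],d[1])))
m=(P[('top',0)]+P['top',1])/2;q=(P['scene',0]+P['scene',1])/2
print(m,q,tri(T,m,S,q))
c=lambda p:(258+(p[0]+.5)/5.16-.5,178+(p[1]+.5)/5.16-.5)
cs=lambda p:(270+(p[0]-438.6+.5)/5.16-.5,175+(p[1]+.5)/5.16-.5)
x,res=tri(T,c((214.5,134.2)),S,cs((611.5,116)));print('hand mid',x,res)
L=tri(T,c((119,125)),S,cs((579.5,68.5)));Rr=tri(T,c((310,143.5)),S,cs((643.5,164)));print(L,Rr)
for z in(55,60,65,70):
  a=onz(T,*P['top',0],z);b=onz(T,*P['top',1],z);d=a-b;print(z,a.round(1),b.round(1),np.linalg.norm(d),np.degrees(np.arctan2(-d[0],d[1])))
```

```text
top [107. 104. 110.] [266 197  15  10 134] [272.75 201.59] ((273.0, 201.5), (9.0, 14.0), 90.0)
top [109. 106. 111.] [315 202  19  11 138] [325.12 206.62] ((324.0198059082031, 206.802001953125), (18.90570831298828, 9.154341697692871), 5.710592269897461)
scene [148. 139. 140.] [288 182  13  10  68] [294.4  186.21] ((293.9615478515625, 186.19232177734375), (8.043152809143066, 9.707253456115723), 56.3099365234375)
scene [148. 140. 142.] [306 204  12  12  85] [311.54 209.36] ((311.5, 209.5), (8.485280990600586, 9.899494171142578), 45.0)
[596.1 111.3  64.5] [2.3 2.3]
[580.6 -16.6  63.8] [1.88 1.88]
len 128.84254996284776 mid [588.35241086  47.32709119  64.14912726] yaw -6.9428763815431775
[298.93483669 204.10274713] [302.96911765 197.78529412] (array([588.98452853,  47.18642256,  62.45365065]), [np.float64(1.739337703758518), np.float64(1.7393377037574926)])
hand mid [589.4618187   46.56799059  64.72452104] [np.float64(2.0790747667581146), np.float64(2.079074766758011)]
(array([594.06386042,  91.38834827,  69.17562727]), [np.float64(2.3501605160221164), np.float64(2.3501605160220365)]) (array([584.1251352 ,   1.58024757,  61.97318682]), [np.float64(2.172612449139664), np.float64(2.172612449138988)])
55 [600.2 111.8  55. ] [583.9 -17.3  55. ] 130.10047249410422 -7.182857506446167
60 [599.2 111.1  60. ] [583.  -17.3  60. ] 129.42952942917248 -7.182857506446143
65 [598.2 110.4  65. ] [582.1 -17.3  65. ] 128.75858636424073 -7.182857506446169
70 [597.3 109.8  70. ] [581.3 -17.3  70. ] 128.08764329930895 -7.182857506446194
```

```bash
cat >> h.py <<'E'
ps=np.radians(-7.1)
sh=np.array([np.cos(ps),np.sin(ps),0]);sy=np.array([-np.sin(ps),np.cos(ps),0])
c3,s3=np.cos(np.pi/6),.5
sz=c3*bz-s3*sh;sx=c3*sh+s3*bz
mouth=np.array([589,47,63.5])
def rel(p=None):
    s=env.state();p=s['ee_pos'] if p is None else p
    d=np.array(p)-mouth;R0=R.from_euler('xyz',s['ee_rot'],degrees=True).as_matrix()
    print('t',round(s['time_s'],2),'slot xyz',np.round([d@sx,d@sy,d@sz],2),'axes(tool x,z in slot)',np.round([[R0[:,i]@a for a in(sx,sy,sz)] for i in(0,2)],3).tolist(),'F slot',np.round([s['force']@a for a in(sx,sy,sz)],1),'tq',np.round([s['torque']@a for a in(sx,sy,sz)],2),'w',round(s['gripper_width'],1))
E
python3 - <<'E'
from h import *
plan(mouth+63*sz,frame(-sz,sy));rel()
E
```

```text
t 11.88 rot deg [ -1.25  -0.77 -87.89] units [-0.042 -0.026 -2.93 ] | shift mm [279.6 -38.   53.5] units [ 0.5592 -0.0761  0.1071] q [-32.1   8.5 114.9  25.4  32.4  43.9] F [ 0.1 -0.5 -0.7]
t 11.88 slot xyz [  38.03 -279.59  116.53] axes(tool x,z in slot) [[0.999, 0.037, -0.005], [-0.006, 0.022, -1.0]] F slot [-0.2 -0.5 -0.7] tq [-0.05  0.36  0.  ] w 14.0
```

Call:
send_rows([
  {"tx": 0,"ty": 0,"tz": 0,"rx": -0.0047,"ry": -0.0029,"rz": -0.3256,"gripper": 1},
  {"tx": 0,"ty": 0,"tz": 0,"rx": -0.0047,"ry": -0.0029,"rz": -0.3256,"gripper": 1},
  {"tx": 0,"ty": 0,"tz": 0,"rx": -0.0047,"ry": -0.0029,"rz": -0.3256,"gripper": 1},
  {"tx": 0,"ty": 0,"tz": 0,"rx": -0.0047,"ry": -0.0029,"rz": -0.3256,"gripper": 1},
  {"tx": 0,"ty": 0,"tz": 0,"rx": -0.0047,"ry": -0.0029,"rz": -0.3256,"gripper": 1},
  {"tx": 0,"ty": 0,"tz": 0,"rx": -0.0047,"ry": -0.0029,"rz": -0.3256,"gripper": 1},
  {"tx": 0,"ty": 0,"tz": 0,"rx": -0.0047,"ry": -0.0029,"rz": -0.3256,"gripper": 1},
  {"tx": 0,"ty": 0,"tz": 0,"rx": -0.0047,"ry": -0.0029,"rz": -0.3256,"gripper": 1},
  {"tx": 0,"ty": 0,"tz": 0,"rx": -0.0047,"ry": -0.0029,"rz": -0.3256,"gripper": 1},
  {"tx": 0,"ty": 0,"tz": 0,"rx": 0,"ry": 0,"rz": 0,"gripper": 1},
])

```text
time_s: 13.12
ee_pos: [529.4, -227.3, 183.5]
ee_rot: [150.0, -0.0, 82.8]
force: [0.2, 0.2, -0.8]
gripper_width: 13.9
gripper_force: 35.0
```

Run:
```python
from h import *
plan(mouth+63*sz,frame(-sz,sy));rel()
T=grab('top','t6.png');S=grab('scene','s6.png')
```

```text
t 13.12 rot deg [ 0.01  0.02 -0.09] units [ 0.     0.001 -0.003] | shift mm [279.6 -38.1  53.5] units [ 0.5592 -0.0763  0.107 ] q [-31.2   8.2 115.5  23.5  30.7 -41.6] F [ 0.2  0.2 -0.8]
t 13.12 slot xyz [  38.15 -279.61  116.51] axes(tool x,z in slot) [[0.002, 1.0, -0.0], [0.0, -0.0, -1.0]] F slot [-0.2  0.2 -0.8] tq [0.06 0.28 0.05] w 13.9
```

Call:
send_rows([
  {"tx": 0.08,"ty": -0.0109,"tz": 0.005,"rx": 0,"ry": 0,"rz": 0,"gripper": 1},
  {"tx": 0.08,"ty": -0.0109,"tz": 0.005,"rx": 0,"ry": 0,"rz": 0,"gripper": 1},
  {"tx": 0.08,"ty": -0.0109,"tz": 0.01,"rx": 0,"ry": 0,"rz": 0,"gripper": 1},
  {"tx": 0.08,"ty": -0.0109,"tz": 0.01,"rx": 0,"ry": 0,"rz": 0,"gripper": 1},
  {"tx": 0.08,"ty": -0.0109,"tz": 0.01,"rx": 0,"ry": 0,"rz": 0,"gripper": 1},
  {"tx": 0.08,"ty": -0.0109,"tz": 0.02,"rx": 0,"ry": 0,"rz": 0,"gripper": 1},
  {"tx": 0.08,"ty": -0.0109,"tz": 0.03,"rx": 0,"ry": 0,"rz": 0,"gripper": 1},
  {"tx": 0,"ty": 0,"tz": 0.01,"rx": 0,"ry": 0,"rz": 0,"gripper": 1},
  {"tx": 0,"ty": 0,"tz": 0,"rx": 0,"ry": 0,"rz": 0,"gripper": 1},
])

```text
time_s: 14.35
ee_pos: [556.1, 50.8, 121.3]
ee_rot: [150.0, 0.1, 82.8]
force: [-0.5, -0.4, -0.6]
gripper_width: 13.8
gripper_force: 35.0
```

Run:
```python
from h import *
plan(mouth+50*sz,frame(-sz,sy));rel()
S=grab('scene','s7.png');T=grab('top','t7.png');rel()
s=env.state()
print(proj(S,mouth),proj(S,s['ee_pos']))
q=cv2.imread('pics/s7.png');t=cv2.imread('pics/t7.png')
b=cv2.resize(q[130:235,250:355],(400,400),interpolation=cv2.INTER_CUBIC)
a=cv2.resize(t[150:255,250:355],(400,400),interpolation=cv2.INTER_CUBIC)
cv2.imwrite('pics/c7.png',np.hstack([a,b]))
```

```text
t 14.35 rot deg [ 0.03  0.1  -0.  ] units [ 0.001  0.003 -0.   ] | shift mm [ 0.3 -0.2 16.6] units [ 0.0005 -0.0004  0.0332] q [  8.8  11.2 123.1 -26.   18.5  38.8] F [-0.5 -0.4 -0.6]
t 14.35 slot xyz [ 0.21 -0.25 66.6 ] axes(tool x,z in slot) [[0.0, 1.0, -0.002], [0.001, -0.002, -1.0]] F slot [-0.7 -0.4 -0.3] tq [ 0.04  0.33 -0.  ] w 13.8
t 14.45 slot xyz [ 0.88 -1.   67.12] axes(tool x,z in slot) [[0.001, 1.0, -0.002], [0.002, -0.002, -1.0]] F slot [-0.1 -0.9 -0. ] tq [0.04 0.31 0.02] w 13.7
[303.68420505 197.32340515] [290.76281004 178.52506043]
```

View pics/c7.png

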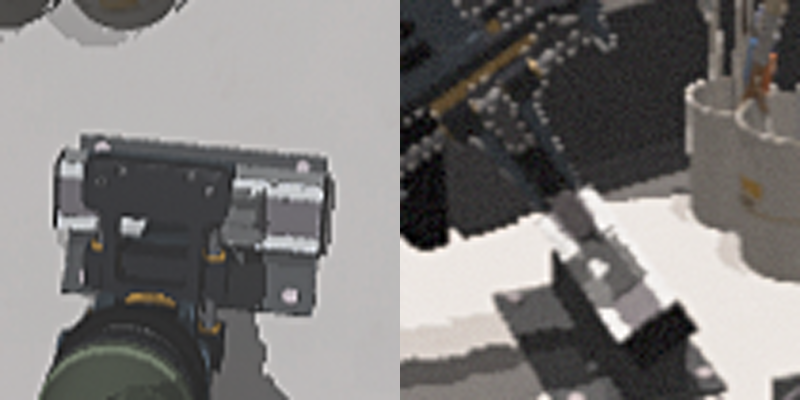

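The scene crop shows the held nut poised over the slot at about (590,235). I'll descend, feeling for contact.

Call:
send_rows([
  {"tx": 0,"ty": 0,"tz": 0.025,"rx": 0,"ry": 0,"rz": 0,"gripper": 1},
  {"tx": 0,"ty": 0,"tz": 0.025,"rx": 0,"ry": 0,"rz": 0,"gripper": 1},
  {"tx": 0,"ty": 0,"tz": 0.018,"rx": 0,"ry": 0,"rz": 0,"gripper": 1},
  {"tx": 0,"ty": 0,"tz": 0,"rx": 0,"ry": 0,"rz": 0,"gripper": 1},
])

```text
time_s: 14.95
ee_pos: [573.2, 48.3, 91.6]
ee_rot: [150.0, 0.1, 82.8]
force: [-0.9, -0.3, -0.4]
gripper_width: 13.4
gripper_force: 35.0
```

```bash
python3 -c "
from h import *
rel()"
```

```text
t 14.95 slot xyz [ 0.3  -0.67 32.24] axes(tool x,z in slot) [[-0.0, 1.0, -0.002], [0.001, -0.002, -1.0]] F slot [-1.  -0.4  0.1] tq [-0.01  0.27  0.03] w 13.4
```

Call:
send_rows([
  {"tx": 0,"ty": 0,"tz": 0.004,"rx": 0,"ry": 0,"rz": 0,"gripper": 1},
  {"tx": 0,"ty": 0,"tz": 0.003,"rx": 0,"ry": 0,"rz": 0,"gripper": 1},
  {"tx": 0,"ty": 0,"tz": 0.003,"rx": 0,"ry": 0,"rz": 0,"gripper": 1},
])

```text
time_s: 15.32
ee_pos: [575.9, 48.7, 88.4]
ee_rot: [149.9, 0.1, 82.9]
force: [-0.2, -0.2, -0.4]
gripper_width: 13.7
gripper_force: 35.0
```

```bash
python3 -c "
from h import *
rel()"
```

```text
t 15.32 slot xyz [ 0.97  0.04 28.15] axes(tool x,z in slot) [[-0.001, 1.0, -0.001], [0.003, -0.001, -1.0]] F slot [-0.3 -0.2 -0.3] tq [0.03 0.3  0.01] w 13.7
```

Call:
send_rows([
  {"tx": 0,"ty": 0,"tz": 0.003,"rx": 0,"ry": 0,"rz": 0,"gripper": 1},
  {"tx": 0,"ty": 0,"tz": 0.003,"rx": 0,"ry": 0,"rz": 0,"gripper": 1},
  {"tx": 0,"ty": 0,"tz": 0,"rx": 0,"ry": 0,"rz": 0,"gripper": 1},
])

```text
time_s: 15.7
ee_pos: [577.3, 48.4, 85.4]
ee_rot: [149.9, 0.1, 82.9]
force: [0.1, -0.2, -0.8]
gripper_width: 14.0
gripper_force: 35.0
```

```bash
python3 -c "
from h import *
rel()"
```

```text
t 15.7 slot xyz [ 0.72 -0.06 24.91] axes(tool x,z in slot) [[-0.001, 1.0, -0.001], [0.002, -0.001, -1.0]] F slot [-0.3 -0.2 -0.7] tq [-0.05  0.3   0.04] w 14.0
```

Call:
send_rows([
  {"tx": 0,"ty": 0,"tz": 0.003,"rx": 0,"ry": 0,"rz": 0,"gripper": 1},
  {"tx": 0,"ty": 0,"tz": 0.003,"rx": 0,"ry": 0,"rz": 0,"gripper": 1},
  {"tx": 0,"ty": 0,"tz": 0,"rx": 0,"ry": 0,"rz": 0,"gripper": 1},
])

```text
time_s: 16.08
ee_pos: [578.8, 48.2, 83.0]
ee_rot: [149.9, 0.1, 82.9]
force: [-0.8, 0.9, 1.4]
gripper_width: 14.0
gripper_force: 35.0
```

```bash
python3 -c "
from h import *
rel()"
```

```text
t 16.07 slot xyz [ 0.86 -0.04 22.08] axes(tool x,z in slot) [[-0.001, 1.0, -0.001], [0.002, -0.001, -1.0]] F slot [-0.1  0.8  1.7] tq [ 0.03  0.33 -0.07] w 14.0
```

Call:
send_rows([
  {"tx": 0,"ty": 0,"tz": 0.002,"rx": 0,"ry": 0,"rz": 0,"gripper": 1},
  {"tx": 0,"ty": 0,"tz": 0.002,"rx": 0,"ry": 0,"rz": 0,"gripper": 1},
  {"tx": 0,"ty": 0,"tz": 0,"rx": 0,"ry": 0,"rz": 0,"gripper": 1},
])

```text
time_s: 16.45
ee_pos: [579.8, 48.1, 81.3]
ee_rot: [149.9, 0.1, 82.9]
force: [-2.2, 0.3, 2.9]
gripper_width: 13.9
gripper_force: 35.0
```

```bash
python3 -c "
from h import *
rel()"
```

```text
t 16.45 slot xyz [ 0.84 -0.07 20.04] axes(tool x,z in slot) [[-0.001, 1.0, -0.001], [0.002, -0.001, -1.0]] F slot [-0.5  0.1  3.6] tq [-0.    0.34 -0.04] w 13.9
```

Call:
send_rows([
  {"tx": 0,"ty": 0,"tz": 0.002,"rx": 0,"ry": 0,"rz": 0,"gripper": 1},
  {"tx": 0,"ty": 0,"tz": 0.002,"rx": 0,"ry": 0,"rz": 0,"gripper": 1},
  {"tx": 0,"ty": 0,"tz": 0.002,"rx": 0,"ry": 0,"rz": 0,"gripper": 1},
  {"tx": 0,"ty": 0,"tz": 0,"rx": 0,"ry": 0,"rz": 0,"gripper": 1},
])

```text
time_s: 16.95
ee_pos: [581.3, 47.9, 78.7]
ee_rot: [149.9, 0.1, 82.9]
force: [-3.9, -0.3, 4.3]
gripper_width: 13.7
gripper_force: 35.0
```

```bash
python3 -c "
from h import *
rel()"
```

```text
t 16.95 slot xyz [ 0.88 -0.06 17.  ] axes(tool x,z in slot) [[-0.001, 1.0, -0.001], [0.002, -0.001, -1.0]] F slot [-1.2 -0.8  5.6] tq [0.01 0.36 0.06] w 13.7
```

Force and travel match the foot spring: it started at h≈22, so fully in should be at h≈12. I'll press on to about 8.5 mm compression.

Call:
send_rows([
  {"tx": 0,"ty": -0.001,"tz": 0.002,"rx": 0,"ry": 0,"rz": 0,"gripper": 1},
  {"tx": 0,"ty": 0,"tz": 0.002,"rx": 0,"ry": 0,"rz": 0,"gripper": 1},
  {"tx": 0,"ty": 0,"tz": 0.002,"rx": 0,"ry": 0,"rz": 0,"gripper": 1},
  {"tx": 0,"ty": 0,"tz": 0,"rx": 0,"ry": 0,"rz": 0,"gripper": 1},
])

```text
time_s: 17.45
ee_pos: [582.7, 47.7, 76.1]
ee_rot: [149.8, 0.1, 82.9]
force: [-2.1, -0.6, 6.1]
gripper_width: 13.9
gripper_force: 35.0
```

```bash
python3 -c "
from h import *
rel()"
```

```text
t 17.45 slot xyz [ 0.84 -0.05 14.1 ] axes(tool x,z in slot) [[-0.001, 1.0, -0.001], [0.003, -0.001, -1.0]] F slot [ 1.3 -0.9  6.3] tq [-0.17  0.02  0.03] w 13.9
```

Call:
send_rows([
  {"tx": 0,"ty": 0.0005,"tz": 0.002,"rx": 0,"ry": 0,"rz": 0,"gripper": 1},
  {"tx": 0,"ty": 0,"tz": 0,"rx": 0,"ry": 0,"rz": 0,"gripper": 1},
  {"tx": 0,"ty": 0.0005,"tz": 0,"rx": 0,"ry": 0,"rz": -0.25,"gripper": 1},
  {"tx": 0,"ty": 0.0005,"tz": 0,"rx": 0,"ry": 0,"rz": -0.25,"gripper": 1},
  {"tx": 0,"ty": 0,"tz": 0,"rx": 0,"ry": 0,"rz": 0,"gripper": 1},
])

```text
time_s: 18.08
ee_pos: [583.6, 47.7, 75.5]
ee_rot: [150.7, 7.6, 96.0]
force: [-2.8, -0.1, 5.8]
gripper_width: 14.0
gripper_force: 35.0
```

```bash
python3 -c "
from h import *
rel();print(env.state()['qpos'])"
```

```text
t 18.07 slot xyz [ 1.25  0.05 13.13] axes(tool x,z in slot) [[-0.26, 0.966, -0.002], [0.003, -0.001, -1.0]] F slot [ 0.5 -0.4  6.4] tq [0.05 0.21 0.02] w 14.0
[  7.84090609  17.47723074 123.30759624 -37.3613682   12.42496968
  34.62878657]
```

Call:
send_rows([
  {"tx": 0,"ty": 0.0005,"tz": 0,"rx": 0,"ry": 0,"rz": -0.25,"gripper": 1},
  {"tx": 0,"ty": 0.0005,"tz": 0,"rx": 0,"ry": 0,"rz": -0.25,"gripper": 1},
  {"tx": 0,"ty": 0.0005,"tz": 0,"rx": 0,"ry": 0,"rz": -0.25,"gripper": 1},
  {"tx": 0,"ty": 0.0005,"tz": 0,"rx": 0,"ry": 0,"rz": -0.25,"gripper": 1},
  {"tx": 0,"ty": 0,"tz": 0,"rx": 0,"ry": 0,"rz": 0,"gripper": 1},
])

```text
time_s: 18.7
ee_pos: [584.3, 48.1, 75.9]
ee_rot: [157.7, 20.9, 123.8]
force: [-2.5, 1.0, 6.2]
gripper_width: 13.8
gripper_force: 35.0
```

```bash
python3 -c "
from h import *
rel()"
```

```text
t 18.7 slot xyz [ 2.07  0.55 13.14] axes(tool x,z in slot) [[-0.708, 0.706, -0.002], [0.002, -0.001, -1.0]] F slot [0.8 0.7 6.7] tq [0.07 0.27 0.06] w 13.8
```

Call:
send_rows([
  {"tx": 0,"ty": 0.0005,"tz": 0,"rx": 0,"ry": 0,"rz": -0.25,"gripper": 1},
  {"tx": 0,"ty": 0.0005,"tz": 0,"rx": 0,"ry": 0,"rz": -0.25,"gripper": 1},
  {"tx": 0,"ty": 0.0005,"tz": 0,"rx": 0,"ry": 0,"rz": -0.25,"gripper": 1},
  {"tx": 0,"ty": 0.0005,"tz": 0,"rx": 0,"ry": 0,"rz": -0.25,"gripper": 1},
  {"tx": 0,"ty": 0,"tz": 0,"rx": 0,"ry": 0,"rz": 0,"gripper": 1},
])

```text
time_s: 19.32
ee_pos: [584.9, 48.9, 76.2]
ee_rot: [171.6, 29.0, 155.8]
force: [-3.2, 0.7, 6.0]
gripper_width: 13.8
gripper_force: 35.0
```

```bash
python3 -c "
from h import *
rel();plan(mouth+18*sz,frame(-sz,-sx))"
```

```text
t 19.32 slot xyz [ 2.57  1.33 13.13] axes(tool x,z in slot) [[-0.966, 0.257, -0.003], [0.002, -0.001, -1.0]] F slot [0.1 0.3 6.8] tq [ 0.13  0.24 -0.08] w 13.8
t 19.32 rot deg [ -0.05   0.14 -14.92] units [-0.002  0.005 -0.497] | shift mm [ 2.6 -1.3 -4.9] units [ 0.0051 -0.0027 -0.0097] q [  8.   17.5 123.1 -37.   12.6 -25.6] F [-3.2  0.7  6. ]
```

Call:
send_rows([
  {"tx": 0,"ty": 0.0005,"tz": 0,"rx": 0,"ry": 0.002,"rz": -0.25,"gripper": 1},
  {"tx": 0,"ty": 0.0003,"tz": 0,"rx": 0,"ry": 0.002,"rz": -0.248,"gripper": 1},
  {"tx": 0,"ty": 0,"tz": 0,"rx": 0,"ry": 0,"rz": 0,"gripper": 1},
  {"tx": 0,"ty": 0,"tz": -0.002,"rx": 0,"ry": 0,"rz": 0,"gripper": 1},
  {"tx": 0,"ty": 0,"tz": -0.002,"rx": 0,"ry": 0,"rz": 0,"gripper": 1},
  {"tx": 0,"ty": 0,"tz": 0,"rx": 0,"ry": 0,"rz": 0,"gripper": 1},
])

```text
time_s: 20.08
ee_pos: [584.0, 49.3, 77.9]
ee_rot: [-180.0, 30.0, 172.9]
force: [-2.6, 0.2, 4.4]
gripper_width: 14.1
gripper_force: 35.0
```

```bash
python3 -c "
from h import *
rel()"
```

```text
t 20.07 slot xyz [ 2.7   1.71 15.11] axes(tool x,z in slot) [[-1.0, 0.0, -0.0], [0.0, -0.001, -1.0]] F slot [-0.  -0.1  5.2] tq [ 0.19  0.27 -0.09] w 14.1
```

Call:
send_rows([
  {"tx": 0,"ty": 0,"tz": -0.002,"rx": 0,"ry": 0,"rz": 0,"gripper": 1},
  {"tx": 0,"ty": 0,"tz": 0,"rx": 0,"ry": 0,"rz": 0,"gripper": 1},
])

```text
time_s: 20.32
ee_pos: [583.6, 49.4, 78.7]
ee_rot: [-180.0, 30.0, 172.9]
force: [-2.2, 1.5, 3.9]
gripper_width: 13.5
gripper_force: 35.0
```

```bash
python3 -c "
from h import *
rel()"
```

```text
t 20.32 slot xyz [ 2.67  1.75 16.03] axes(tool x,z in slot) [[-1.0, 0.0, -0.0], [0.0, -0.001, -1.0]] F slot [-0.1  1.3  4.5] tq [ 0.22  0.21 -0.03] w 13.5
```

Call:
send_rows([
  {"tx": 0,"ty": 0,"tz": -0.002,"rx": 0,"ry": 0,"rz": 0,"gripper": 1},
  {"tx": 0,"ty": 0,"tz": -0.002,"rx": 0,"ry": 0,"rz": 0,"gripper": 1},
  {"tx": 0,"ty": 0,"tz": 0,"rx": 0,"ry": 0,"rz": 0,"gripper": 1},
])

```text
time_s: 20.7
ee_pos: [582.6, 49.5, 80.5]
ee_rot: [-180.0, 30.0, 172.9]
force: [-2.0, 1.5, 4.0]
gripper_width: 13.5
gripper_force: 35.0
```

```bash
python3 -c "
from h import *
rel()"
```

```text
t 20.7 slot xyz [ 2.7   1.72 18.06] axes(tool x,z in slot) [[-1.0, 0.0, -0.0], [0.0, -0.001, -1.0]] F slot [0.2 1.3 4.6] tq [ 0.26  0.17 -0.  ] w 13.5
```

Call:
send_rows([
  {"tx": 0,"ty": 0,"tz": -0.002,"rx": 0,"ry": 0,"rz": 0,"gripper": 1},
  {"tx": 0,"ty": 0,"tz": 0,"rx": 0,"ry": 0,"rz": 0,"gripper": 1},
])

```text
time_s: 20.95
ee_pos: [582.1, 49.6, 81.3]
ee_rot: [-180.0, 30.0, 172.9]
force: [-0.0, 0.1, 3.0]
gripper_width: 14.0
gripper_force: 35.0
```

```bash
python3 -c "
from h import *
rel()"
```

```text
t 20.95 slot xyz [ 2.68  1.7  19.03] axes(tool x,z in slot) [[-1.0, 0.0, -0.0], [0.0, -0.001, -1.0]] F slot [1.5 0.1 2.6] tq [ 0.28  0.18 -0.03] w 14.0
```

Call:
send_rows([
  {"tx": 0,"ty": 0,"tz": -0.002,"rx": 0,"ry": 0,"rz": 0,"gripper": 1},
  {"tx": 0,"ty": 0,"tz": 0,"rx": 0,"ry": 0,"rz": 0,"gripper": 1},
])

```text
time_s: 21.2
ee_pos: [581.6, 49.6, 82.2]
ee_rot: [-180.0, 30.0, 172.9]
force: [-1.3, 1.9, 2.4]
gripper_width: 14.2
gripper_force: 35.0
```

```bash
python3 -c "
from h import *
rel()"
```

```text
t 21.2 slot xyz [ 2.67  1.7  20.03] axes(tool x,z in slot) [[-1.0, 0.0, -0.0], [0.0, -0.001, -1.0]] F slot [-0.1  1.8  2.8] tq [ 0.37  0.08 -0.04] w 14.2
```

Call:
send_rows([
  {"tx": 0,"ty": 0,"tz": -0.001,"rx": 0,"ry": 0,"rz": 0,"gripper": 1},
  {"tx": 0,"ty": 0,"tz": 0,"rx": 0,"ry": 0,"rz": 0,"gripper": 1},
])

```text
time_s: 21.45
ee_pos: [581.3, 49.7, 82.6]
ee_rot: [-180.0, 30.0, 172.9]
force: [-0.2, 0.2, 3.1]
gripper_width: 13.7
gripper_force: 35.0
```

```bash
python3 -c "
from h import *
rel()"
```

```text
t 21.45 slot xyz [ 2.67  1.71 20.51] axes(tool x,z in slot) [[-1.0, 0.0, -0.0], [0.0, -0.001, -1.0]] F slot [1.3 0.2 2.8] tq [ 0.37  0.1  -0.05] w 13.7
```

Call:
send_rows([
  {"tx": 0,"ty": 0,"tz": -0.001,"rx": 0,"ry": 0,"rz": 0,"gripper": 1},
  {"tx": 0,"ty": 0,"tz": 0,"rx": 0,"ry": 0,"rz": 0,"gripper": 1},
])

```text
time_s: 21.7
ee_pos: [581.3, 49.7, 82.7]
ee_rot: [-180.0, 30.0, 172.9]
force: [4.7, 0.5, -4.0]
gripper_width: 13.6
gripper_force: 35.0
```

```bash
python3 -c "
from h import *
rel()"
```

```text
t 21.7 slot xyz [ 2.65  1.7  20.61] axes(tool x,z in slot) [[-1.0, 0.0, 0.0], [-0.0, -0.001, -1.0]] F slot [ 2.   1.1 -5.8] tq [ 0.39 -0.14 -0.04] w 13.6
```

Call:
send_rows([
  {"tx": 0,"ty": 0,"tz": -0.001,"rx": 0,"ry": 0,"rz": 0,"gripper": 1},
  {"tx": 0,"ty": 0,"tz": 0,"rx": 0,"ry": 0,"rz": 0,"gripper": 1},
])

```text
time_s: 21.95
ee_pos: [581.2, 49.7, 82.7]
ee_rot: [-180.0, 30.0, 172.9]
force: [8.8, 0.5, -8.3]
gripper_width: 13.7
gripper_force: 35.0
```

```bash
python3 -c "
from h import *
rel()"
```

```text
t 21.95 slot xyz [ 2.66  1.74 20.67] axes(tool x,z in slot) [[-1.0, 0.0, 0.0], [-0.0, -0.001, -1.0]] F slot [  3.4   1.6 -11.6] tq [ 0.4  -0.35 -0.02] w 13.7
```

The nut is caught: it stops dead at 20.6 with a −11 N pull. I'll relax the pull, open the fingers and back off along the normal.

Call:
send_rows([
  {"tx": 0,"ty": 0,"tz": 0.002,"rx": 0,"ry": 0,"rz": 0,"gripper": 1},
  {"tx": 0,"ty": 0,"tz": 0,"rx": 0,"ry": 0,"rz": 0,"gripper": 1},
  {"tx": 0,"ty": 0,"tz": 0,"rx": 0,"ry": 0,"rz": 0,"gripper": 0.4},
  {"tx": 0,"ty": 0,"tz": 0,"rx": 0,"ry": 0,"rz": 0,"gripper": 0.4},
  {"tx": 0,"ty": 0,"tz": 0,"rx": 0,"ry": 0,"rz": 0,"gripper": 0.4},
  {"tx": 0,"ty": 0,"tz": 0,"rx": 0,"ry": 0,"rz": 0,"gripper": 0.4},
])

```text
time_s: 22.7
ee_pos: [581.1, 49.5, 82.5]
ee_rot: [-179.9, 30.0, 172.9]
force: [-0.6, 0.9, -0.6]
gripper_width: 27.5
gripper_force: 0.0
```

Call:
send_rows([
  {"tx": 0,"ty": 0,"tz": -0.02,"rx": 0,"ry": 0,"rz": 0,"gripper": 0.4},
  {"tx": 0,"ty": 0,"tz": -0.05,"rx": 0,"ry": 0,"rz": 0,"gripper": 0.4},
  {"tx": 0,"ty": 0,"tz": -0.1,"rx": 0,"ry": 0,"rz": 0,"gripper": 0.4},
  {"tx": 0,"ty": 0,"tz": -0.1,"rx": 0,"ry": 0,"rz": 0,"gripper": 0.4},
  {"tx": 0.1,"ty": 0,"tz": 0,"rx": 0,"ry": 0,"rz": 0,"gripper": 0.4},
  {"tx": 0.1,"ty": 0,"tz": 0,"rx": 0,"ry": 0,"rz": 0,"gripper": 0.4},
  {"tx": 0,"ty": 0,"tz": 0,"rx": 0,"ry": 0,"rz": 0,"gripper": 0.4},
])

```text
time_s: 23.58
ee_pos: [423.4, 67.9, 146.6]
ee_rot: [-179.7, 29.6, 173.1]
force: [1.5, 0.3, 0.6]
gripper_width: 27.5
gripper_force: 0.0
```

Run:
```python
from h import *
S=grab('scene','s9.png');T=grab('top','t9.png')
rel()
q=cv2.imread('pics/s9.png');t=cv2.imread('pics/t9.png')
b=cv2.resize(q[150:280,270:400],(400,400),interpolation=cv2.INTER_CUBIC)
a=cv2.resize(t[170:240,260:330],(400,400),interpolation=cv2.INTER_CUBIC)
cv2.imwrite('pics/c9.png',np.hstack([a,b]))
```

```text
t 23.68 slot xyz [-96.72   2.28 155.79] axes(tool x,z in slot) [[-1.0, -0.0, -0.001], [0.001, 0.0, -1.0]] F slot [ 1.2  0.4 -0.1] tq [ 0.08  0.2  -0.02] w 27.5
```

View pics/c9.png

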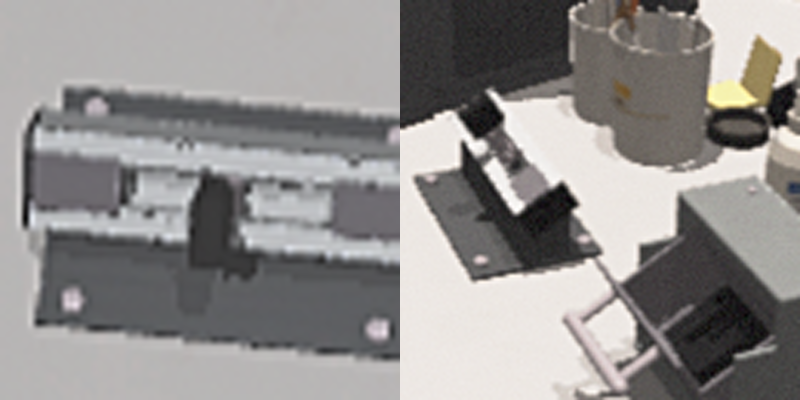

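The final view shows the nut's black tab standing crosswise and square over the slot's open middle: top crop (212,220), scene crop (485,115). The gripper is well away and the bin is still tilted fully forward, so I'm handing in.

```bash
python3 -c "
from workcell import env
print(env.job_done())"
```

```text
the job is handed in; nothing more can be done
None
```

The job is handed in at about 24 s: the bin is pulled forward to its stop, and the spring nut is caught crosswise under both lips, square to the strut's face and let go. It held against an 11 N pull before release, and I kept clear of the bottles and tape roll throughout.

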